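# Quick spin on the bench centrifuge

### The job

Give the tubes a quick spin by pushing with the fingertips, gripping nothing: press the orange rocker on the grey supply box over to ON (push its raised half right down), then push the centrifuge's open lid down until it is fully shut, then press the blue key on the centrifuge right down and finish with the fingers still holding it down. Do not press the green or red key, do not press the blue key before the lid is shut, do not lift the lid wider open, and leave everything else on the bench standing where it is.

Things in the scene. Friction and masses are not known exactly. Their poses are not given: they have to be found in the camera images.
- centrifuge: White bench centrifuge, fixed, 260 (its x) x 200 (its y) mm. Origin: centre of its underside on the bench; its x points from the key deck at its front to the lid hinge at its back, z up. The front 60 mm is a flat key deck 65 mm above the bench with three round keys in a row along its y, 95 mm in front of the origin, 60 mm apart (which colour is where varies); behind it the bowl with the rotor rises to a rim 130 mm above the bench.
- lid (a joint): Lid angle in rad: 0 fully shut (lid level on the rim), grows as it opens upward; it starts partly open (0.65 to 0.95) and stops at 1.3. The hinge axis runs along the centrifuge's y, 110 mm behind (+x of) the centrifuge origin and 130 mm above the bench. Lid: grey plate 165 mm from hinge to free edge, 190 mm wide, 12 mm thick above the hinge height. A stiff hinge keeps it where it is left; about 1 to 3 N at the free edge closes it.
- lid_push (a point): Middle of the lid's upper face on the blue stripe, 150 mm from the hinge axis, 15 mm in from the free edge; 142 mm above the bench when shut. Its x and y axes lie in the lid, x from free edge to hinge; z is out of the lid's upper face.
- supply: Grey supply box, fixed, 110 (its x) x 100 (its y) x 50 mm high, with an orange paddle rocker on top in the middle. Origin: centre of its underside; z up; the rocker half at its +x end is the raised one at the start.
- rocker (a joint): Rocker angle in rad: 0 is off (starts within 0.04 of it; the half towards the box's +x is raised), 0.36 is fully on (that half level and down). It stays where it is left. Pivot along the box's y, 60 mm above the bench over the box's centre. Each half is 30 mm long (from the pivot) and 40 mm wide; about 4 N moves it.
- rocker_press (a point): Point on the upper face of the rocker's raised half, on its centre line, 20 mm along it from the pivot: about 76 mm above the bench when off, 70 mm when on. It moves with the rocker.
- spin_key_top (a point): Centre of the top of the blue quick-spin key, a round cap 28 mm across, standing 10 mm proud of its grey collar (44 mm across); about 87 mm above the bench. z up, moves with the key.
- spin_key (a joint): Travel of the blue key in m: 0 released, 0.006 right down (needs about 5 N); a spring returns it.
- start_key_top (a point): Centre of the top of the green key, same size as the blue one. Not to be pressed.
- start_key (a joint): Travel of the green key in m, 0 released, 0.006 right down.
- stop_key_top (a point): Centre of the top of the red key, same size as the blue one. Not to be pressed.
- stop_key (a joint): Travel of the red key in m, 0 released, 0.006 right down.
- tip_box: Bystander: loose green box of pipette tips, 120 x 85 x 55 mm high, origin under its centre. It stands on the other side of the centrifuge from the supply box.
- beaker: Bystander: loose glass beaker, 68 mm across, 85 mm high, origin under its centre.
- jar: Bystander: loose amber jar, 44 mm across, 60 mm high, origin under its centre.
- bottle: Bystander: loose amber bottle with a blue cap, 68 mm across, 150 mm high, origin under its centre.
- dish: Bystander: loose white dish, 90 mm across, 25 mm high, origin under its centre.
- tube_rack: Bystander: loose blue tube rack with capped tubes, 70 x 160 mm, 58 mm high, origin under its centre.
Things that resemble listed ones, but are neither listed nor needed, are in the scene too. What is shaped like the supply but pink is not meant.

How it is judged:
On the way, in this order (a step that is already met when the one before it is completed fails the run):
1. the rocker is pressed over to ON while the lid is still open (value of joint rocker above 0.3 rad and value of joint lid above 0.05 rad), for 0.2 s.
2. the lid is pushed fully shut (value of joint lid below 0.03 rad), for 0.2 s.
3. the blue key is pressed right down by the fingers (value of joint spin_key above 0.0045 m and contact force between the fingers and spin_key above 1 N), for 0.2 s.
At the end, for the whole second after the job is handed in: Rocker on (over 0.30 rad), lid shut (under 0.03 rad), and the fingers still hold the blue key down (over 4.5 mm of its 6 mm, with over 1 N); green and red keys up, bystanders within 25 mm of where they stood (all of step 3 and value of joint rocker above 0.3 rad and value of joint lid below 0.03 rad and value of joint each of start_key, stop_key below 0.002 m and distance of each of tip_box, beaker, jar, bottle, dish, tube_rack from where it was at the start of the episode below 0.025 m); the arm keeps its last pose, push and grip.
It fails at once if the green or red key is pressed (value of joint any of start_key, stop_key above 0.003 m).
It fails at once if the blue key is pressed before the lid is shut (value of joint spin_key above 0.003 m and value of joint lid above 0.05 rad).
It fails at once if the lid is lifted wider open (value of joint lid above 1 rad).
It fails at once if a bystander is moved, tipped or lifted (distance of any of tip_box, beaker, jar, bottle, dish, tube_rack from where it was at the start of the episode above 0.025 m or angle between any of tip_box, beaker, jar, bottle, dish, tube_rack's own z axis and vertical above 0.35 rad).
It also fails if it takes over 54 s, if anything falls off the work surface, if the arm or the gripper's body presses on something with over 40 N, if the wrist force passes 120 N, or if a joint passes its speed limit or range.

### The arm

A 6-joint arm with a two-finger parallel gripper is mounted at the origin on the work surface. World frame = base frame: x ahead of the robot, y to its left, z up, the work surface at z = 0. Lengths are in m, angles in rad, forces in N, time in s.
With the tool pointing down it reaches from about 0.35 to 0.925 m from the base axis. Payload 6.4 kg.
Tool frame: the origin (TCP) lies at the very end of the fingers, on their centre line; the grasp point (between the pads) lies 19 mm behind it (robot.hold_point_z is the distance from the TCP to the grasp point, in m); z points along the fingers, y is the line along which they close (so a half turn about z gives the same grasp; the last joint's range is limited). The gripper opens to 94 mm and grips with 3 to 60 N. Pads are 16 mm wide; open, the fingers measure 119 mm over their backs; the gripper's body (75 mm by 177 mm) begins 78 mm behind the grasp point.
Start: joints at [-1.514, 0.245, 1.558, -0, 1.339, -0.174], TCP at [0.149, -0.633, 0.205] pointing down, gripper open.
Joint ranges: [-3.13, 3.13], [-1.02, 2.26], [0.13, 2.54], [-0.95, 4.09], [0.21, 2.88], [-2.74, 2.74]. Speed limits (rad/s): [2.57, 2.57, 3.14, 3.14, 3.14, 3.14].

### API

Orientations are given as [roll, pitch, yaw] about the fixed x, y, z axes, in that order (R = Rz(yaw) Ry(pitch) Rx(roll)).
In Python, from bench import robot, grab_frame, job, silhouettes gives the robot as it stands.
- The arm moves only by the tool carry_out, never from a script. Its argument "rows" is text: rows parted by semicolons, each of 4 numbers parted by spaces: the shift along the tool's x, y, z in units of 25 mm (1.0 is 25 mm), then the turn about the tool's z in units of 6 degrees (1.0 is 6 degrees). In form: tx ty tz spin; .... A call has 1 to 5 rows; each row is the pose to reach, as a shift and turn from the pose commanded when the call began, along the tool's axes at that moment; what a row does not reach only later rows make up. A row lasts 1/12 s, in which the tool goes at most 41.7 mm and 7.16 degrees, less where a joint would pass 70% of its speed; a pose out of reach is approached as far as the arm can. A call with a gripper value outside its range is refused whole. "jaw" is the opening, from 0 (shut) to 1 (fully open), set as the call begins (left out, the last holds). The fingers move at their own pace and stop on an object; "grip_force" is the grip in N (left out, the last holds). Time passes only in rows, so rows that repeat a pose let the fingers close. It gives the time, the measured TCP pose, the force, the opening and the grip force at its end, in the units of the state.
- robot.get_state(): the state, without advancing time (a new reading comes with each control period).
- grab_frame(name): name is "scene" or "top" or "wrist"; returns a dict with "img" (420x560x3 uint8, red, green, blue), "intrinsics" (3x3 intrinsics, pixels), "R" (3x3) and "t" (3): a world point X has camera coordinates R X + t; the wrist camera has in their place "hand_eye" (4x4, takes a point from camera to tool coordinates, whose origin is the TCP and whose axes are the flange's). Camera axes: x right, y down, z forward; pixel columns grow to the right and rows downward; lengths in m; the calibration is good to about 2 mm. A picture is of the moment at which its call begins: read the wrist's pose just before it. There is no depth.
- job.sign_off(): hands the job in; it is judged then, once.
Trained networks look in the newest picture that a camera, given by its name, has taken for a name from the list of things; names that differ only in an ending like _2 or _b are one class to them, and where a whole thing is asked for, a point or a joint stands for the part that bears it (a point fixed in the world has none). Each returns a list of dicts, best first, with "conf" (0 to 1); they miss things now and then, are a little off and sometimes report something else, mostly with a low value. They report only what shows in the picture. A call takes as long as a camera call. They do not tell look-alikes from the thing itself.
- silhouettes(camera, thing): "pixels" (420x560 bool, what is visible of it) and "box" ([left, top, width, height] in pixels, round what is visible of it).
The state is a dict: "time": time; "joint_pos": joint angles; "qd": joint speeds; "effort": joint torques, N m; "ee_pos": TCP position; "tcp_rot": TCP orientation; "force": force on the tool from outside, world axes, zero at the start; "torque": the same for the moment, N m; "opening": opening from 0.0 (shut) to 1.0 (fully open); "grasp_force": force on a finger pad.
Only numpy, scipy, OpenCV 4.12 (cv2) and the standard library are available. Lean on these libraries where they do the work, as an engineer would, in place of code of your own. Each camera call takes 0.05 s, during which the arm holds its last target. There are 200 camera calls.

## Working session

There is one attempt and no reset: what is moved stays moved. The work goes in short steps, Python scripts to look and compute and a tool call to move; the robot and the scene stay as the last step left them, time stands still between calls to the robot, and variables do not carry over. Pictures are saved under pics/ and viewed, at most 10 in all, crops included, and the job is handed in when it is done.

Besides the shell and the picture viewer there is one more tool, called by a JSON object that holds its "name" and its "arguments". carry_out: Moves the arm, as the interface text tells. Its arguments: {"type":"object","properties":{"rows":{"type":"string"},"jaw":{"type":"number"},"grip_force":{"type":"number"}},"required":["rows"]}

```bash
mkdir -p pics; ls; python3 - <<'E'
from bench import robot, grab_frame, job, silhouettes
import cv2,numpy as np
s=robot.get_state();print(s)
for n in ["scene","top"]:
    f=grab_frame(n);cv2.imwrite(f"pics/{n}0.png",f["img"][:,:,::-1]);print(n,f["intrinsics"].tolist(),f["R"].tolist(),f["t"].tolist())
    for th in ["centrifuge","lid","supply","rocker","spin_key","start_key","stop_key","tip_box","beaker","jar","bottle","dish","tube_rack"]:
        for d in silhouettes(n,th)[:3]:
            ys,xs=np.nonzero(d["pixels"]);print(n,th,round(d["conf"],2),np.round(d["box"]),xs.mean().round(1),ys.mean().round(1))
E
```

```text
pics
{'time': 0.0, 'joint_pos': array([-1.51411028e+00,  2.45809537e-01,  1.55899873e+00, -3.36724415e-05,
        1.33868405e+00, -1.74107355e-01]), 'qd': array([-0.00132481,  0.000484  , -0.00043616,  0.00166277, -0.00121358,
        0.0018334 ]), 'effort': array([-1.72464293e-03, -4.15822113e+01, -3.14610100e+01,  6.84029446e-02,
        3.30693077e-02, -1.31429892e-04]), 'ee_pos': array([ 0.1486452 , -0.63216279,  0.20435648]), 'tcp_rot': array([-3.13971603e+00, -2.96817637e-04,  2.30800903e-01]), 'force': array([ 0.17817551,  0.34474964, -0.87690092]), 'torque': array([-0.04519861, -0.0060578 ,  0.03700864]), 'grasp_force': 0.0, 'opening': 0.9995095283350107}
scene [[413.6162293492778, 0.0, 277.7362684319889], [0.0, 413.6162293492778, 216.84481981384656], [0.0, 0.0, 1.0]] [[0.7275655213288272, 0.6858750160059489, -0.014962439385043812], [0.4719529298717295, -0.5162311067769847, -0.7146788624139513], [-0.49790445284110696, 0.5129141320091003, -0.6992926776581815]] [-0.47999777438985225, -0.07805184599518966, 1.4955611395381674]
scene centrifuge 0.9 [209. 193. 108. 114.] 265.4 252
[... 1659 characters left out ...]
_key 0.42 [323. 228.  10.  14.] 328.0 232.0
top start_key 0.46 [382. 126.  54.  27.] 409.2 140.1
top start_key 0.37 [303. 222.  10.   8.] 306.9 227.8
top stop_key 0.61 [282. 219.   9.  10.] 286.6 224.0
top tip_box 0.95 [410. 176.  36.  49.] 427.1 201.5
top tip_box 0.44 [388. 245.  20.  14.] 399.5 252.1
top tip_box 0.19 [324. 225.  10.  15.] 327.3 232.3
top beaker 0.8 [235. 243.  24.  22.] 247.8 254.8
top beaker 0.4 [327. 229.  10.   8.] 327.7 231.7
top jar 0.62 [391. 248.  17.  10.] 399.2 252.3
top bottle 0.64 [303. 224.   7.  13.] 307.2 228.4
top bottle 0.58 [231. 120.  24.  32.] 244.0 136.7
top dish 0.92 [154. 221.  28.  34.] 168.6 236.4
top tube_rack 0.83 [382. 124.  57.  29.] 409.2 140.1
```

```bash
python3 - <<'E'
import cv2,numpy as np
a=cv2.imread("pics/top0.png");cv2.imwrite("pics/top0c.png",cv2.resize(a[100:330,120:450],None,fx=2.4,fy=2.4,interpolation=cv2.INTER_CUBIC))
a=cv2.imread("pics/scene0.png");cv2.imwrite("pics/scene0c.png",cv2.resize(a[135:315,190:420],None,fx=3.3,fy=3.3,interpolation=cv2.INTER_CUBIC))
E
```

```text
(no output)
```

View pics/top0c.png

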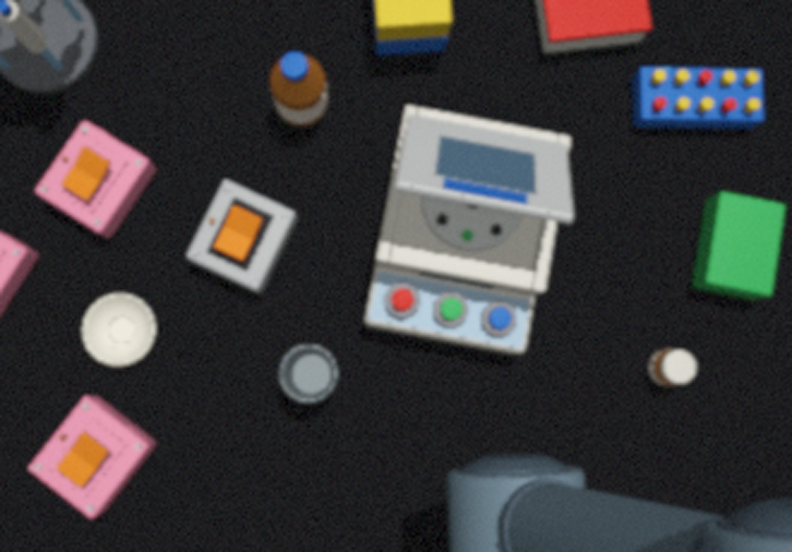

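View pics/scene0c.png

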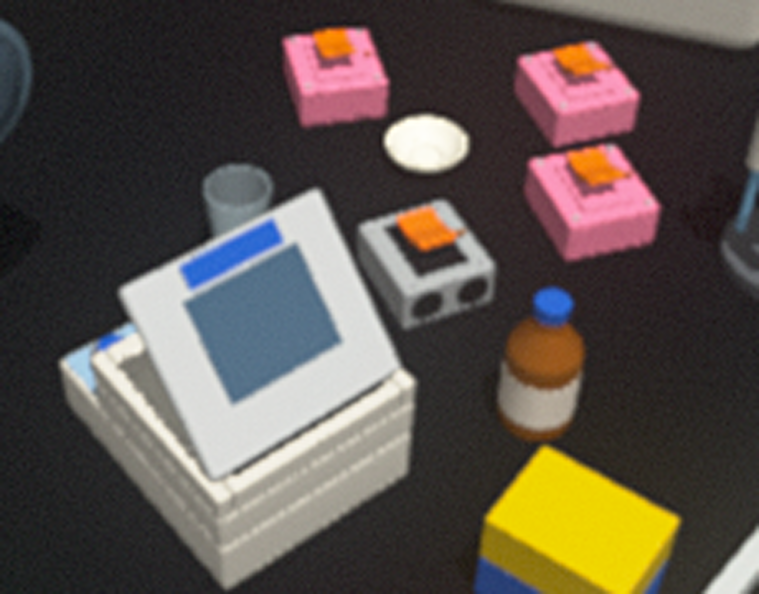

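The top crop shows the grey box at about (242,235) with its rocker at (239,234), and the keys red (402,300), green (451,309), blue (499,319). The scene crop shows the lid half open, with its stripe at (232,252). Next I'll measure these and zoom on the rocker.

```bash
cat > h.py <<'E'
import cv2,numpy as np
from bench import robot, grab_frame, job, silhouettes
def ray(f,px):
    d=np.linalg.inv(f["intrinsics"])@np.array([px[0],px[1],1.]);R,t=np.array(f["R"]),np.array(f["t"])
    return -R.T@t,R.T@d
def at(f,px,z):
    c,d=ray(f,px);return c+d*(z-c[2])/d[2]
def proj(f,X):
    p=(np.array(f["R"])@np.atleast_2d(X).T).T+np.array(f["t"]);q=(np.array(f["intrinsics"])@p.T).T;return q[:,:2]/q[:,2:]
def blob(f,lo,hi,win):
    x,y,w,h=win;hsv=cv2.cvtColor(f["img"],cv2.COLOR_RGB2HSV);m=cv2.inRange(hsv,lo,hi)
    k=np.zeros_like(m);k[y:y+h,x:x+w]=m[y:y+h,x:x+w];return k
E
python3 - <<'E'
from h import *
f=grab_frame("top");g=grab_frame("scene")
K={}
for n,lo,hi,w in [("red",(0,120,90),(12,255,255),(277,214,20,20)),("green",(45,100,60),(85,255,255),(297,218,20,20)),("blue",(100,120,90),(125,255,255),(318,222,20,22))]:
    m=blob(f,lo,hi,w);ys,xs=np.nonzero(m);K[n]=at(f,(xs.mean(),ys.mean()),.085);print(n,len(xs),K[n].round(4))
d=K["red"]-K["blue"];print("len",np.linalg.norm(d[:2]));u=d/np.linalg.norm(d)
# centrifuge y along keys(left), x = rot -90
cx=np.array([u[1],-u[0],0]);org=np.mean(list(K.values()),0)+.095*cx;print("cent",org,"yaw",np.arctan2(cx[1],cx[0]))
h=org+.110*cx;h[2]=.13
# stripe: find blue stripe in top and scene
for F,w,nm in[(f,(295,165,50,30),"top"),(g,(240,195,40,35),"scene")]:
    ys,xs=np.nonzero(blob(F,(105,130,100),(125,255,255),w));p=np.array([xs.mean(),ys.mean()])
    best=min(np.arange(.6,1,.005),key=lambda a:np.linalg.norm(proj(F,h-cx*(.15*np.cos(a)+.012*np.sin(a)*-1)*1+np.array([0,0,.15*np.sin(a)+.012*np.cos(a)]))[0]-p))
    print(nm,len(xs),p,"lid",best,proj(F,h-cx*(.15*np.cos(best)-.012*np.sin(best))+np.array([0,0,.15*np.sin(best)+.012*np.cos(best)])))
ds=max([d for d in silhouettes("top","supply")],key=lambda d:-abs(d["box"][0]-197)-abs(d["box"][1]-177))
c=cv2.findContours(ds["pixels"].astype(np.uint8),0,1)[0];c=max(c,key=cv2.contourArea)
r=cv2.minAreaRect(c);b=cv2.boxPoints(r);print(r);P=np.array([at(f,p,.05) for p in b]);print(P.round(3).tolist(),P.mean(0).round(4),np.linalg.norm(P[1]-P[0]),np.linalg.norm(P[2]-P[1]))
m=blob(f,(8,150,120),(22,255,255),(200,180,40,40));ys,xs=np.nonzero(m);print("orange",xs.mean(),ys.mean(),at(f,(xs.mean(),ys.mean()),.07))
for n,F,(x,y,w,hh),s in [("a",f,(192,172,56,56),9),("b",g,(294,192,50,46),9)]:
    cv2.imwrite(f"pics/z{n}.png",cv2.resize(F["img"][y:y+hh,x:x+w,::-1],None,fx=s,fy=s,interpolation=cv2.INTER_CUBIC))
A=cv2.imread("pics/za.png");B=cv2.imread("pics/zb.png");H=cv2.hconcat([cv2.resize(A,(400,400)),cv2.resize(B,(400,400))]);cv2.imwrite("pics/zab.png",H)
E
```

```text
red 57 [0.4613 0.1214 0.085 ]
green 58 [0.4513 0.0629 0.085 ]
blue 60 [0.4414 0.0035 0.085 ]
len 0.11956212461651154
cent [0.54501906 0.04680737 0.085     ] yaw -0.16690273908205855
top 104 [321.97115385 179.09615385] lid 0.8350000000000002 [[321.70648487 179.10769179]]
scene 224 [259.63839286 211.55803571] lid 0.8000000000000002 [[259.71888861 211.80874705]]
((220.3000030517578, 197.89999389648438), (35.329872131347656, 38.013153076171875), 26.56505012512207)
[[0.51, 0.394, 0.05], [0.615, 0.348, 0.05], [0.569, 0.251, 0.05], [0.465, 0.298, 0.05]] [0.5397 0.3224 0.05  ] 0.11445780681306701 0.10717419153271036
orange 218.81379310344826 196.75172413793103 [0.53959472 0.3243446  0.07      ]
```

View pics/zab.png

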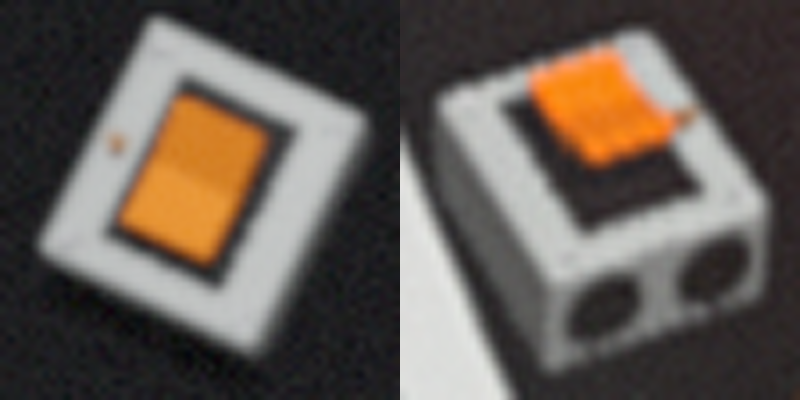

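The zoom shows the rocker's long axis along the box's 110 mm side, with a brighter half (165,210) and a darker half (215,140). Shading doesn't settle which half is raised, so I'll test both hypotheses by projecting the model.

```bash
python3 - <<'E'
from h import *
from scipy.optimize import minimize
f=grab_frame("top");g=grab_frame("scene");S=8
obs=[]
for F,w in [(f,(200,180,40,40)),(g,(300,192,38,25))]:
    m=blob(F,(6,150,120),(24,255,255),w);n,l,st,_=cv2.connectedComponentsWithStats(m);k=1+np.argmax(st[1:,4]);m=(l==k);obs.append(m);print(m.sum(),st[k])
def mask(F,c,yaw):
    out=np.zeros((420*S//1,560*S),np.uint8) if 0 else np.zeros((420*4,560*4),np.uint8)
    ex=np.array([np.cos(yaw),np.sin(yaw),0]);ey=np.array([-ex[1],ex[0],0]);ez=np.array([0,0,1.])
    o=np.array([c[0],c[1],.06])
    for a,s in((.36,1),(0,-1)):
        al=ex*s*np.cos(a)+ez*np.sin(a);nn=-ex*s*np.sin(a)+ez*np.cos(a)
        V=[o+al*u+ey*v+nn*w for u in(0,.03) for v in(-.02,.02) for w in(.0035,.01)]
        p=cv2.convexHull(((proj(F,V)+.5)*4).astype(np.float32)).astype(np.int32);cv2.fillPoly(out,[p],255)
    return cv2.resize(out,(560,420),interpolation=cv2.INTER_AREA)/255.
for y0 in(-.43,-.43+np.pi):
    def cost(p): return sum(np.abs(mask(F,p[:2],p[2])-o).sum() for F,o in zip((f,g),obs))
    best=min((minimize(cost,[.5397+dx,.3234+dy,y0],method="Nelder-Mead",options=dict(initial_simplex=[[.5397+dx,.3234+dy,y0],[.545+dx,.3234+dy,y0],[.5397+dx,.328+dy,y0],[.5397+dx,.3234+dy,y0+.08]])) for dx in(-.004,.004) for dy in(-.004,.004)),key=lambda r:r.fun)
    print(y0,best.x,best.fun,"fixed",cost([.5397,.3224,y0]))
E
```

```text
290 [209 186  20  23 290]
141 [311 198  17  13 141]
-0.43 [ 0.54113282  0.32357794 -0.43806023] 41.015686274509804 fixed 57.219607843137254
2.711592653589793 [0.53766646 0.3250543  2.8012481 ] 86.14509803921568 fixed 115.97647058823529
```

The fit favours +x at yaw −0.438 (residual 41 against 86), so the raised half is the one far from the robot. The key spacing comes out at 119.6 mm against the true 120, so that measurement holds. I'll rise, turn and close the jaw.

{"name": "carry_out", "arguments": {"rows": "0 0 -0.8 1; 0 0 -1.6 2; 0 0 -2.4 3; 0 0 -3.2 4; 0 0 -4 5", "jaw": 0}}

```text
time: 2.07
ee_pos: [0.1487, -0.6327, 0.3064]
tcp_rot: [3.142, 0.0, -0.298]
force: [0.3, -0.4, -0.0]
opening: 0.681
grasp_force: 0.0
```

{"name": "carry_out", "arguments": {"rows": "0.68 -1.45 0 0; 1.36 -2.9 0 0; 2.04 -4.35 0 0; 2.72 -5.8 0 0; 3.4 -7.25 0 0"}}

```text
time: 2.48
ee_pos: [0.2832, -0.4823, 0.3056]
tcp_rot: [3.141, -0.0, -0.293]
force: [0.3, -0.2, 0.3]
opening: 0.328
grasp_force: 0.0
```

{"name": "carry_out", "arguments": {"rows": "0.68 -1.45 0 0; 1.36 -2.9 0 0; 2.04 -4.35 0 0; 2.72 -5.8 0 0; 3.4 -7.25 0 0"}}

```text
time: 2.9
ee_pos: [0.4171, -0.3331, 0.3057]
tcp_rot: [3.141, -0.001, -0.293]
force: [0.8, -0.3, 0.8]
opening: 0.006
grasp_force: 0.0
```

{"name": "carry_out", "arguments": {"rows": "-0.12 -1.65 0 0; -0.25 -3.3 0 0; -0.37 -4.95 0 0; -0.5 -6.6 0 0; -0.62 -8.25 0 0"}}

```text
time: 3.32
ee_pos: [0.4608, -0.1309, 0.3057]
tcp_rot: [3.142, -0.001, -0.293]
force: [0.7, -0.1, 0.5]
opening: 0.006
grasp_force: 0.0
```

{"name": "carry_out", "arguments": {"rows": "-0.12 -1.65 0 0; -0.25 -3.3 0 0; -0.37 -4.95 0 0; -0.5 -6.6 0 0; -0.62 -8.25 0 0"}}

```text
time: 3.73
ee_pos: [0.5055, 0.0713, 0.3058]
tcp_rot: [-3.141, -0.001, -0.293]
force: [0.5, -0.3, 0.5]
opening: 0.005
grasp_force: 0.0
```

{"name": "carry_out", "arguments": {"rows": "-0.12 -1.65 0 0; -0.25 -3.3 0 0; -0.37 -4.95 0 0; -0.5 -6.6 0 0; -0.62 -8.25 0 0"}}

```text
time: 4.15
ee_pos: [0.5501, 0.2733, 0.3056]
tcp_rot: [-3.142, -0.0, -0.292]
force: [1.5, -0.9, 0.3]
opening: 0.003
grasp_force: 0.0
```

{"name": "carry_out", "arguments": {"rows": "-0.05 -1.6 0 0; -0.05 -1.7 1.6 0; -0.05 -1.7 3.2 0; -0.05 -1.7 4.6 0; -0.05 -1.7 6 0"}}

```text
time: 4.57
ee_pos: [0.5608, 0.3125, 0.1536]
tcp_rot: [3.141, 0.0, -0.292]
force: [-0.9, 0.5, -0.5]
opening: 0.005
grasp_force: 0.0
```

```bash
python3 - <<'E'
from h import *
s=robot.get_state();print(s["ee_pos"],s["tcp_rot"],s["force"])
w=grab_frame("wrist")["img"];t=grab_frame("scene")["img"]
cv2.imwrite("pics/w1.png",cv2.hconcat([cv2.resize(w,(400,300)),cv2.resize(t[140:260,240:400],(400,300),interpolation=cv2.INTER_CUBIC)])[:,:,::-1])
E
```

```text
[0.56078703 0.31248215 0.15359364] [ 3.14143350e+00  1.96118537e-04 -2.92008722e-01] [-0.92719268  0.45137209 -0.49909382]
```

View pics/w1.png

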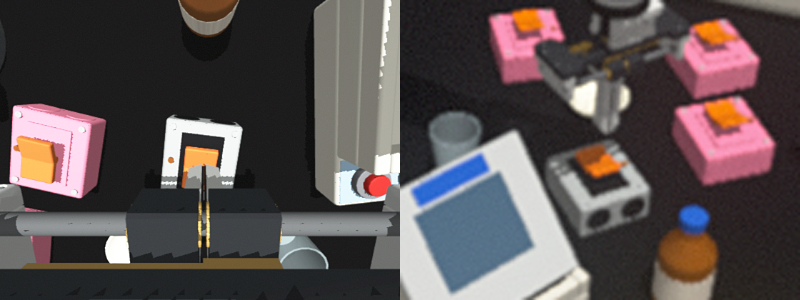

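The wrist view (left) shows the closed fingers at (203,180) over the rocker's far half at (201,160). I'll press down now.

{"name": "carry_out", "arguments": {"rows": "0 0 1 0; 0 0 2 0; 0 0 2.6 0; 0 0 2.9 0; 0 0 3.1 0"}}

```text
time: 5.08
ee_pos: [0.5621, 0.3123, 0.0792]
tcp_rot: [-3.141, -0.001, -0.293]
force: [-1.0, -1.5, 4.0]
opening: 0.007
grasp_force: 2.3
```

{"name": "carry_out", "arguments": {"rows": "0 0 0.1 0; 0 0 0.2 0; 0 0 0.3 0; 0 0 0.4 0; 0 0 0.4 0"}}

```text
time: 5.5
ee_pos: [0.5638, 0.3127, 0.0705]
tcp_rot: [-3.138, -0.005, -0.293]
force: [4.1, -1.4, 4.9]
opening: 0.006
grasp_force: 2.3
```

{"name": "carry_out", "arguments": {"rows": "0 0 0.1 0; 0 0 0.2 0; 0 0 0.2 0; 0 0 0.2 0; 0 0 0.2 0"}}

```text
time: 5.92
ee_pos: [0.5642, 0.3127, 0.0696]
tcp_rot: [-3.139, -0.005, -0.292]
force: [-4.9, -5.3, 25.4]
opening: 0.002
grasp_force: 12.8
```

The tip met the end stop at z ≈ 0.070 with 25 N, as expected for ON. I'll lift straight up.

{"name": "carry_out", "arguments": {"rows": "0 0 -1 0; 0 0 -2.6 0; 0 0 -4.2 0; 0 0 -5.8 0; 0 0 -7.4 0"}}

```text
time: 6.33
ee_pos: [0.56, 0.3124, 0.2496]
tcp_rot: [-3.142, 0.002, -0.292]
force: [0.1, -0.3, -0.2]
opening: 0.005
grasp_force: 0.0
```

{"name": "carry_out", "arguments": {"rows": "0 0 -1.6 0; 0 0 -2.6 0; 0 1 -2.6 0; 0 2.4 -2.6 0; 0 4 -2.6 0"}}

```text
time: 6.75
ee_pos: [0.5313, 0.2167, 0.3132]
tcp_rot: [-3.141, 0.001, -0.29]
force: [1.3, -0.1, -0.5]
opening: 0.004
grasp_force: 0.0
```

```bash
python3 - <<'E'
from h import *
s=robot.get_state();p=s["ee_pos"];y=s["tcp_rot"][2];print(p,s["tcp_rot"])
R=cv2.Rodrigues(np.array([0,0,y]))[0]@np.diag([1,-1,-1.])
for T in [(.5697,.0426,.30),(.52,.0509,.14)]: print(T,(R.T@(np.array(T)-p)/.025).round(2))
t=grab_frame("scene");g=t["img"];f=grab_frame("top")["img"]
cv2.imwrite("pics/s2.png",cv2.hconcat([cv2.resize(g[190:240,285:345],(400,333),interpolation=cv2.INTER_CUBIC),cv2.resize(f[172:222,192:252],(400,333),interpolation=cv2.INTER_CUBIC)])[:,:,::-1])
E
```

```text
[0.53134139 0.21674493 0.31315984] [-3.14060293e+00  9.58654300e-04 -2.89985850e-01]
(0.5697, 0.0426, 0.3) [3.46 6.24 0.53]
(0.52, 0.0509, 0.14) [1.46 6.49 6.93]
```

View pics/s2.png

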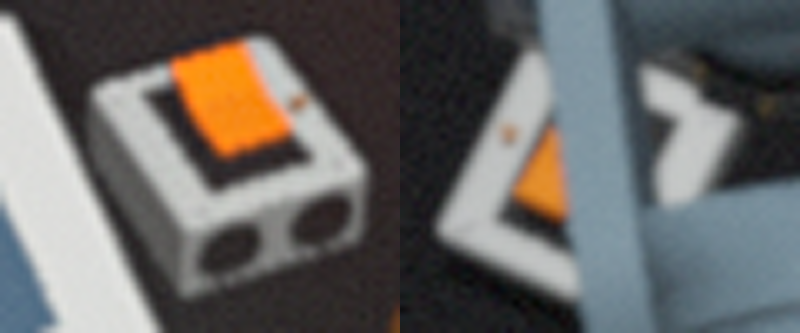

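The scene crop shows the rocker's near half (250,130) now lying down over the inset, so it is ON. Next I go above the lid.

{"name": "carry_out", "arguments": {"rows": "0.8 1.3 0 0; 1.6 2.7 0 0; 2.3 4.1 0 0; 3 5.4 0 0; 3.46 6.24 0.3 0"}}

```text
time: 7.27
ee_pos: [0.571, 0.04, 0.3068]
tcp_rot: [-3.141, -0.002, -0.294]
force: [0.2, -0.0, 0.5]
opening: 0.003
grasp_force: 0.0
```

{"name": "carry_out", "arguments": {"rows": "0 0 0.6 0; 0 0 1.2 0; 0 0 1.7 0; 0 0 2.1 0; 0 0 2.5 0"}}

```text
time: 7.68
ee_pos: [0.5702, 0.0428, 0.2423]
tcp_rot: [-3.141, 0.0, -0.292]
force: [0.6, -0.2, 2.0]
opening: 0.005
grasp_force: 0.8
```

{"name": "carry_out", "arguments": {"rows": "-0.3 0.04 0.5 0; -0.7 0.1 1 0; -1 0.14 1.5 0; -1.3 0.17 2 0; -1.5 0.2 2.5 0"}}

```text
time: 8.1
ee_pos: [0.5326, 0.0488, 0.1803]
tcp_rot: [-3.141, -0.001, -0.292]
force: [0.5, 0.3, 1.4]
opening: 0.003
grasp_force: 0.7
```

{"name": "carry_out", "arguments": {"rows": "-0.2 0 0.4 0; -0.3 0 0.8 0; -0.4 0 1.2 0; -0.5 0 1.5 0; -0.5 0 1.6 0"}}

```text
time: 8.52
ee_pos: [0.5211, 0.0518, 0.1419]
tcp_rot: [3.141, 0.001, -0.293]
force: [-8.6, 1.2, 23.2]
opening: 0.004
grasp_force: 11.6
```

The lid is on the rim: z = 0.142 with 23 N. I'll hold briefly, lift, and look again.

{"name": "carry_out", "arguments": {"rows": "0 0 0 0; 0 0 0 0; 0 0 0 0; 0 0 -0.5 0; 0 0 -2 0"}}

```text
time: 8.93
ee_pos: [0.5171, 0.0522, 0.1856]
tcp_rot: [3.14, 0.011, -0.293]
force: [-0.5, -0.5, -0.4]
opening: 0.002
grasp_force: 0.0
```

{"name": "carry_out", "arguments": {"rows": "-1.4 0 0 0; -2.8 0.5 0 0; -2.8 1.5 0 0; -2.8 1.5 0 0; -2.8 1.5 0 0"}}

```text
time: 9.35
ee_pos: [0.4431, 0.0357, 0.1909]
tcp_rot: [-3.141, -0.001, -0.295]
force: [0.4, -0.2, -0.5]
opening: 0.006
grasp_force: 0.0
```

```bash
python3 - <<'E'
from h import *
s=robot.get_state();p=s["ee_pos"];y=s["tcp_rot"][2];print(p,s["tcp_rot"])
R=cv2.Rodrigues(np.array([0,0,y]))[0]@np.diag([1,-1,-1.])
T=(.4414,.0035,.095); print((R.T@(np.array(T)-p)/.025).round(2))
g=grab_frame("scene")["img"];f=grab_frame("top")["img"]
cv2.imwrite("pics/s3.png",cv2.hconcat([cv2.resize(g[180:310,190:363],(400,300),interpolation=cv2.INTER_CUBIC),cv2.resize(f[130:250,230:390],(400,300),interpolation=cv2.INTER_CUBIC)])[:,:,::-1])
E
```

```text
[0.44306108 0.03567772 0.19085377] [-3.14102739e+00 -1.16292594e-03 -2.94558689e-01]
[0.31 1.25 3.83]
```

View pics/s3.png

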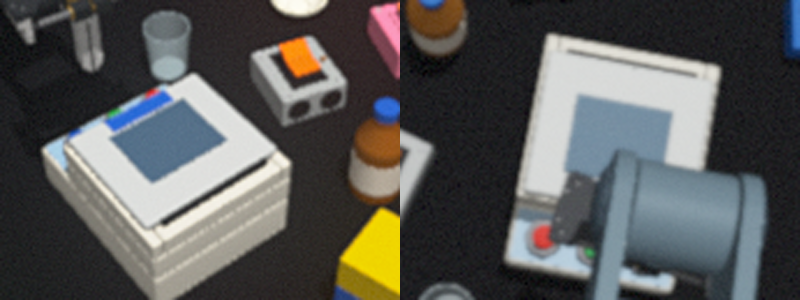

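The lid lies level and shut, and the red key shows at (541,237) in the right-hand view. I move over the blue key, then down.

{"name": "carry_out", "arguments": {"rows": "0.31 1.25 0 0; 0.31 1.25 1.2 0; 0.31 1.25 2.4 0; 0.31 1.25 3.4 0; 0.31 1.25 3.83 0"}}

```text
time: 9.87
ee_pos: [0.4397, 0.0046, 0.0913]
tcp_rot: [3.142, 0.006, -0.293]
force: [-0.2, -0.4, 0.0]
opening: 0.004
grasp_force: 0.0
```

{"name": "carry_out", "arguments": {"rows": "0 0 0.15 0; 0 0 0.3 0; 0 0 0.45 0; 0 0 0.6 0; 0 0 0.6 0"}}

```text
time: 10.28
ee_pos: [0.4426, 0.0039, 0.0813]
tcp_rot: [-3.141, -0.002, -0.293]
force: [-2.9, 1.0, 5.4]
opening: 0.006
grasp_force: 2.4
```

{"name": "carry_out", "arguments": {"rows": "0 0 0.1 0; 0 0 0.2 0; 0 0 0.2 0; 0 0 0.2 0; 0 0 0.2 0"}}

```text
time: 10.7
ee_pos: [0.4431, 0.0037, 0.0805]
tcp_rot: [3.141, -0.0, -0.292]
force: [-17.0, 4.3, 38.8]
opening: 0.004
grasp_force: 19.1
```

{"name": "carry_out", "arguments": {"rows": "0 0 -0.1 0; 0 0 -0.1 0; 0 0 -0.1 0; 0 0 -0.1 0; 0 0 -0.1 0"}}

```text
time: 11.12
ee_pos: [0.443, 0.0038, 0.0809]
tcp_rot: [-3.141, -0.002, -0.292]
force: [-9.3, 3.0, 20.6]
opening: 0.005
grasp_force: 10.3
```

The key is at its end stop with a steady 20 N, so I'll check the rocker and lid once more in numbers and hand in.

```bash
python3 - <<'E'
from h import *
s=robot.get_state();print(s["ee_pos"],s["force"]);print(job.sign_off())
E
```

```text
[0.44295529 0.00376915 0.08089178] [-9.29015737  2.96546043 20.63652173]
the job is handed in; nothing more can be done
None
```

I pressed the rocker to ON, pushed the lid shut, and handed the job in with the fingers holding the blue key at its stop at about 20 N. The sign-off returned no verdict, and I did not re-check the rocker and lid after their last pictures, which showed both in place.

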